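Lift the steamer insert out of the pan with the clip-on lifter

TASK

The steamer insert in the saucepan is too hot to touch: take the sprung lifter out of its wooden rest, set its nose on the head of the insert's centre post with the fork beside the head, press the knob gently so that the fork comes out, slide the fork under the head up to the stem and ease off so that the spring clamps the head. Then lift the insert clear of the pan and set it down gently in the middle of the empty cork mat, upright, with the lifter left standing clipped on its post. Keep the fingers off the insert, do not ram it down into the pan, and leave the pan and the other things where they are.

Things in the scene. Friction and masses are not known exactly. Their poses are not given: they have to be found in the camera images.
- lifter: Clip-on lifter, 121 mm tall, 0.16 kg, upright in its rest. This is its sleeve: origin at the centre of the flat polished underside of its nose, z up its axis. Nose disc 32 mm across, 8 mm high; black sleeve 25 mm across up to 76 mm; steel collar 41 mm across at 60 to 65 mm (hangs on the rest by it) with a small square lug on its +x side: the fork points to +x. Spring rod and knob above.
- lifter_knob (a point): Centre of the lifter's black square knob, 28 x 28 x 24 mm, sides along the lifter's x and y; 109 mm above the lifter's origin while not pressed. The knob carries the fork; grip the knob, not the sleeve. Between knob and sleeve 21 mm of rod and spring are free.
- lifter_fork (a point): Point on the lifter's axis in the upper face of its flat fork, 3 mm thick: 1 mm below the nose while not pressed, lower by as much as the knob is pressed. Two tines point to the lifter's +x, ending 6.5 mm in front of the axis; the slot between them is 10 mm wide, open to +x, its bottom 3 mm behind the axis. A shank at x = -12 mm to -15 mm carries it from above.
- lifter_plunger (a joint): How far the knob and fork are pushed down out of the sleeve (m): 0 free, 0.009 fully in against a hard stop. With the nose set down on something the knob starts to give at about 7 N and needs 0.6 N more for each mm (12.4 N at the stop). To pass the 5 mm thick head of the post it must be over 0.004; with the head clamped between nose and fork it reads about 0.004.
- steamer: Steamer insert, aluminium, about 0.33 kg (varies by a quarter): pierced plate 100 mm across with a flared rim 108 mm across, on three feet, with a post in its centre. Origin at the centre of the underside of the feet, z up; plate top at 16.5 mm, rim at 26.5 mm.
- post_foot (a point): Foot of the insert's telescopic steel centre post, in the plate's top: tube 9 mm thick and 15 mm high, in it a stem 6 mm thick with a flat round head 22 mm across and 5 mm thick. The head's top is 31.5 to 55.5 mm above this point, depending on how far the post was left pulled out (not known; stiff, under 40 N does not move it). At least 12 mm of bare stem is below the head.
- pan: Steel saucepan, 1.3 kg, loose, 144 mm across at the rim, 126 mm inside at the bottom, 80 mm high, floor 4 mm thick, two loop handles along its y that reach 90 mm from the centre. Origin at the centre of its underside, z up. The insert stands loosely on its floor.
- pan_mat: Round cork mat under the pan, 159 mm across, 12 mm thick, fixed. Origin at the centre of its underside.
- free_mat: Round cork mat, empty, 159 mm across, 12 mm thick, fixed: the insert goes here. Origin at the centre of its underside.
- rest: Bored wooden block, 74 x 74 x 70 mm with a 90 mm foot, fixed; the lifter hangs in its 36 mm bore by the collar and comes out straight up. Origin at the centre of its underside.
- pepper_mill: Turned pale wooden pepper mill, 58 mm across, 146 mm high; bystander.
- onion: Red onion, 78 mm; bystander.
- lemon: Lemon, 72 x 57 mm; bystander.
- garlic: Garlic bulb, 50 mm; bystander.
- jam: Small jar with orange-brown contents and black lid, 56 mm across, 76 mm high; bystander.
- jam_b: Small jar with dark red contents and black lid, 55 mm across, 72 mm high; bystander.
Things that resemble listed ones, but are neither listed nor needed, are in the scene too. What is meant by the lifter is not green, and is the larger of those in its own colour.

How it is judged:
By the outcome, as a careful person would: the job done as asked, in the order asked, and still so for the second after the job is handed in, with the robot touching nothing.
It also fails if it takes over 54 s, if anything falls off the work surface, if the arm or the gripper's body presses on something with over 40 N, if the wrist force passes 120 N, or if a joint passes its speed limit or range.

ROBOT

A 6-joint arm with a two-finger parallel gripper is mounted at the origin on a cart in front of the work surface, level with it; the furniture and walls round the work are solid. World frame = base frame: x ahead of the robot, y to its left, z up, the work surface at z = 0. Lengths are in m, angles in degrees, forces in N, time in s.
With the tool pointing down it reaches from about 0.25 to 0.725 m from the base axis. Payload 9.7 kg.
Tool frame: the origin (TCP) lies at the very end of the fingers, on their centre line; the grasp point (between the pads) lies 19 mm behind it; z points along the fingers, y is the line along which they close (so a half turn about z gives the same grasp; the last joint's range is limited). The gripper opens to 85 mm and grips with 20 to 120 N. Pads are 22 mm wide; open, the fingers measure 114 mm over their backs; the gripper's body (76 mm by 85 mm) begins 54 mm behind the grasp point. The pads swing forward as they close: fully open they stand 13 mm farther back than shut.
Start: joints at [75.229, 4.979, 10.078, 95.1, 0, 90], TCP at [0.14, 0.532, 0.231] pointing down, gripper open.
Joint ranges: [-179.16, 179.16], [-48.56, 103.87], [-65.8, 70.77], [-126.05, 130.52], [-82.76, 87.17], [-180, 180]. Speed limits (degrees/s): [127.2, 127.2, 147.25, 180, 180, 180].

INTERFACE

Orientations are given as [roll, pitch, yaw] about the fixed x, y, z axes, in that order (R = Rz(yaw) Ry(pitch) Rx(roll)).
In Python, from workcell import bot, viewer, finder gives the robot as it stands. The module is installed in compiled form; this text tells all that it offers.
- The arm moves only by the shell command python3 -m inch 'ROWS' [FORCE]. ROWS is JSON, a list that holds one entry, the list of rows, each a list of 7 numbers: the opening in per cent of the stroke, from 0 (shut) to 100 (fully open), then the shift along the tool's x, y, z in mm, then the turn, a rotation vector about the tool's x, y, z in degrees. In form: [[[grip, tx, ty, tz, ax, ay, az], ...]]. A call has 1 to 8 rows; each row shifts and turns the commanded pose from where the row before left it, along the tool's axes as they then stand; what a row does not reach is not made up. A row lasts 1/8 s, in which the tool goes at most 62.5 mm and 10.7 degrees, less where a joint would pass 70% of its speed; a pose out of reach is approached as far as the arm can. A call with a gripper value outside its range is refused whole. The fingers move at their own pace and stop on an object; FORCE is the grip in N (left out, the last holds). Time passes only in rows, so rows that do not move let the fingers close. It gives the time, the measured TCP pose, the force, the opening and the grip force at its end, in the units of the state.
- bot.get_obs(): the state, without advancing time (a new reading comes with each control period).
- viewer.camera(name): name is "scene" or "side" or "wrist"; returns a dict with "pixels" (480x640x3 uint8, red, green, blue), "vfov" (degrees; the focal length in pixels is half the picture's height over the tangent of half this angle, whatever the lens; pixels are square), "cx", "cy" (the principal point, pixels), "R" (3x3) and "t" (3): a world point X has camera coordinates R X + t. Camera axes: x right, y down, z forward; pixel columns grow to the right and rows downward; lengths in m; the calibration is good to about 2 mm. The wrist camera is an equidistant fisheye: a pixel r from the principal point sees the ray r / f radians off the axis. A picture is of the moment at which its call begins. There is no depth.
- bot.job_done(): hands the job in; it is judged then, once.
Trained networks look in the newest picture that a camera, given by its name, has taken for a name from the list of things; names that differ only in an ending like _2 or _b are one class to them, and where a whole thing is asked for, a point or a joint stands for the part that bears it (a point fixed in the world has none). Each returns a list of dicts, best first, with "conf" (0 to 1); they miss things now and then, are a little off and sometimes report something else, mostly with a low value. They report only what shows in the picture. A call takes as long as a camera call. They do not tell look-alikes from the thing itself.
- finder.outline_of(camera, thing): "pixels" (480x640 bool, what is visible of it) and "extent" ([centre column, centre row, width, height] in pixels, round what is visible of it).
- finder.mark_of(camera, thing): "position" ([column, row] in pixels: a listed point, or the origin of a listed thing).
The state is a dict: "time": time; "q": joint angles; "qd": joint speeds; "joint_efforts": joint torques, N m; "ee_pos": TCP position; "tcp_rot": TCP orientation; "wrist_force": force on the tool from outside, world axes, zero at the start; "torque": the same for the moment, N m; "opening": finger opening in m; "grasp_force": force on a finger pad.
Only numpy, scipy, OpenCV 4.12 (cv2) and the standard library are available. Lean on these libraries where they do the work, as an engineer would, in place of code of your own. Each camera call takes 0.05 s, during which the arm holds its last target. There are 200 camera calls.

## Working session

There is one attempt and no reset: what is moved stays moved. The work goes in short steps, Python scripts to look and compute and a shell command to move; the robot and the scene stay as the last step left them, time stands still between calls to the robot, and variables do not carry over. Pictures are saved under pics/ and viewed, at most 16 in all, crops included, and the job is handed in when it is done.

```bash
mkdir -p pics; cat > h.py <<'E'
import numpy as np, cv2
from workcell import bot, viewer, finder
def cam(n): 
    c=viewer.camera(n); c['f']=240/np.tan(np.radians(c['vfov']/2)); c['n']=n; return c
def ray(c,p):
    d=np.array([p[0]-c['cx'],p[1]-c['cy']],float)
    if c['n']=='wrist':
        r=np.hypot(*d)+1e-9; th=r/c['f']; v=np.r_[d/r*np.sin(th),np.cos(th)]
    else: v=np.r_[d/c['f'],1]
    R=np.array(c['R']); v=R.T@v; return -R.T@np.array(c['t']), v/np.linalg.norm(v)
def atz(c,p,z):
    o,v=ray(c,p); return o+v*(z-o[2])/v[2]
def proj(c,X):
    v=np.array(c['R'])@X+c['t']
    if c['n']=='wrist':
        r=np.hypot(v[0],v[1]); th=np.arctan2(r,v[2]); return np.r_[c['cx'],c['cy']]+v[:2]/r*th*c['f']
    return np.r_[c['cx'],c['cy']]+c['f']*v[:2]/v[2]
def tri(rs):
    A=0;b=0
    for o,v in rs:
        P=np.eye(3)-np.outer(v,v); A=A+P; b=b+P@o
    X=np.linalg.solve(A,b); return X,[np.linalg.norm((np.eye(3)-np.outer(v,v))@(X-o)) for o,v in rs]
def save(c,name): cv2.imwrite('pics/'+name,c['pixels'][:,:,::-1])
E
python3 - <<'E'
from h import *
o=bot.get_obs(); print({k:np.round(v,3).tolist() for k,v in o.items()})
ims=[]
for n in ['scene','side','wrist']:
    c=cam(n); print(n,c['vfov'],c['cx'],c['cy'],np.round(-np.array(c['R']).T@c['t'],3)); ims.append(c['pixels'])
    for t in ['lifter_knob','lifter','rest','post_foot','steamer','pan','free_mat','pan_mat','pepper_mill','onion','lemon','garlic','jam']:
        m=finder.mark_of(n,t); print(' ',t,[(round(x['conf'],2),np.round(x['position']).astype(int).tolist(),np.round(atz(c,x['position'],0.0),2).tolist()[:2]) for x in m[:4]])
    save(c,n+'0.png')
E
```

```text
{'time': 0.0, 'q': [75.23, 5.01, 10.035, 95.099, -0.001, 90.0], 'qd': [0.023, -0.025, 0.095, -0.035, -0.071, 0.079], 'joint_efforts': [-0.001, -52.039, 46.481, 0.016, -0.0, -0.0], 'ee_pos': [0.14, 0.532, 0.231], 'tcp_rot': [-179.926, 0.001, 165.23], 'wrist_force': [-0.301, 0.454, -0.348], 'torque': [-0.012, -0.03, -0.024], 'grasp_force': 0.0, 'opening': 0.085}
scene 51.962292526581884 322.50660466682933 246.45381069056705 [0.545 0.463 0.942]
  lifter_knob [(0.74, [365, 192], [0.5, -0.23]), (0.65, [417, 164], [0.38, -0.33]), (0.61, [415, 223], [0.39, -0.16]), (0.54, [323, 166], [0.61, -0.31])]
  lifter [(0.89, [408, 189], [0.4, -0.25]), (0.67, [367, 219], [0.5, -0.16]), (0.5, [409, 237], [0.4, -0.12])]
  rest [(0.62, [358, 222], [0.51, -0.15])]
  post_foot [(0.58, [370, 394], [0.47, 0.23])]
  steamer [(0.61, [366, 397], [0.48, 0.24])]
  pan []
  free_mat [(0.86, [306, 289], [0.61, 0.03])]
  pan_mat []
  pepper_mill [(0.79, [231, 372], [0.74, 0.22])]
  onion [(0.8, [270, 401], [0.66, 0.26])]
  lemon [(0.56, [412, 312], [0.39, 0.06])]
  garlic [(0.66, [397, 271], [0.43, -0.03]), (0.53, 
[... 679 characters left out ...]
289, 262], [0.63, 0.02]), (0.57, [382, 240], [0.51, -0.14])]
  pan_mat []
  pepper_mill [(0.65, [185, 296], [0.74, 0.21]), (0.37, [383, 238], [0.51, -0.15])]
  onion [(0.6, [190, 339], [0.67, 0.26])]
  lemon [(0.69, [368, 339], [0.4, 0.05])]
  garlic [(0.91, [376, 302], [0.43, -0.02])]
  jam [(0.83, [407, 178], [0.56, -0.31]), (0.79, [382, 169], [0.61, -0.3])]
wrist 65.70646984690485 317.4984525065739 240.06042636119892 [0.06  0.553 0.373]
  lifter_knob [(0.64, [16, 442], [0.48, -0.26])]
  lifter [(0.84, [33, 419], [0.4, -0.11])]
  rest []
  post_foot []
  steamer []
  pan []
  free_mat []
  pan_mat []
  pepper_mill [(0.46, [46, 454], [0.5, -0.16])]
  onion []
  lemon []
  garlic []
  jam []
```

View pics/scene0.png

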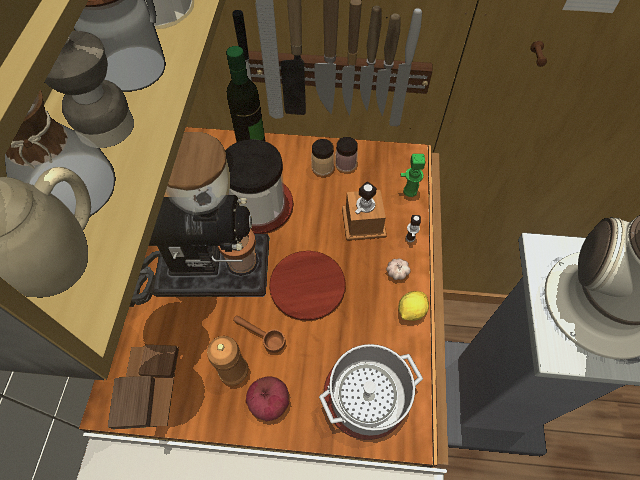

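View pics/side0.png

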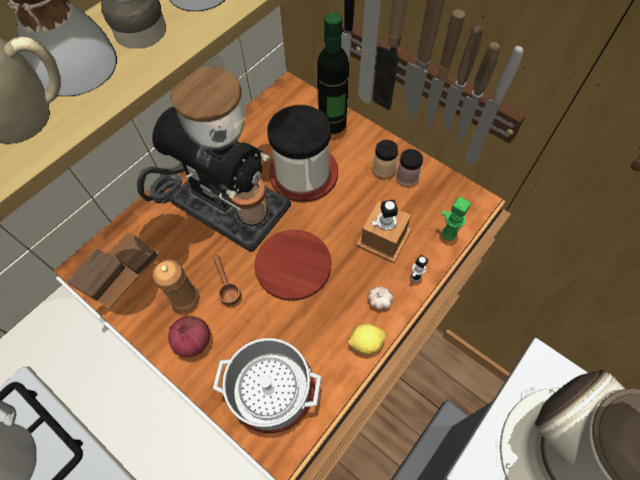

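The steamer and pan are at scene px (370,390). The lifter in its rest is at (366,200), the free red mat at (307,285), and the small and green look-alikes at (414,228) and (414,178). Next I'll triangulate.

```bash
python3 - <<'E'
from h import *
C={n:cam(n) for n in ['scene','side']}
near={'lifter_knob':(.5,-.2),'rest':(.51,-.15),'post_foot':(.48,.24),'steamer':(.48,.24),'pan':(.48,.24),'free_mat':(.61,.03),'lifter':(.51,-.15)}
for t,xy in near.items():
    rs=[]
    for n,c in C.items():
        m=[x for x in finder.mark_of(n,t) if np.hypot(*(atz(c,x['position'],0)[:2]-xy))<.07]
        if m: rs.append(ray(c,m[0]['position']))
    if len(rs)==2: X,e=tri(rs); print(t,X.round(4),np.round(e,4))
    else: print(t,len(rs))
for n,c in C.items():
    for x in finder.outline_of(n,'free_mat')[:1]:
        k,_=cv2.findContours(x['pixels'].astype(np.uint8),0,2); k=max(k,key=cv2.contourArea)[:,0]
        P=np.array([atz(c,p,.012)[:2] for p in k]); (cx,cy),r=cv2.minEnclosingCircle(P.astype(np.float32)); print(n,'mat',cx,cy,r)
c=C['scene'];a=cv2.resize(c['pixels'][170:250,320:420],None,fx=4,fy=4,interpolation=2)
b=cv2.resize(C['side']['pixels'][190:270,350:450],None,fx=4,fy=4,interpolation=2)
b2=cv2.resize(c['pixels'][335:445,310:430],(400,320),interpolation=2)
d2=cv2.resize(C['side']['pixels'][330:440,205:325],(400,320),interpolation=2)
im=np.vstack([np.hstack([a,b]),np.hstack([b2,d2])]); im=cv2.resize(im,(750,600)); cv2.imwrite('pics/c1.png',im[:,:,::-1])
c=cam('wrist'); R=np.array(c['R']); o=bot.get_obs()
from scipy.spatial.transform import Rotation as Ro
T=Ro.from_euler('xyz',o['tcp_rot'],degrees=True).as_matrix()
print('cam in tool',T.T@(-R.T@c['t']-o['ee_pos']), 'cam axes in tool\n',(T.T@R.T).round(3))
E
```

```text
lifter_knob [ 0.5057 -0.1466  0.1294] [0.0003 0.0003]
rest [ 0.508  -0.1497  0.0012] [0.003 0.003]
post_foot [0.4779 0.2425 0.0329] [0.0008 0.0008]
steamer [0.4798 0.2433 0.0082] [0.002 0.002]
pan 1
free_mat [ 0.6142  0.0191 -0.0032] [0.0031 0.0031]
lifter [ 0.5068 -0.1515  0.0117] [0.0005 0.0005]
scene mat 0.612440824508667 0.021694432944059372 0.08225379884243011
side mat 0.6127210259437561 0.02042422629892826 0.08102110773324966
cam in tool [ 0.08308499  0.00048189 -0.14175244] cam axes in tool
 [[ 0.    -0.946 -0.325]
 [ 1.     0.     0.   ]
 [-0.    -0.325  0.946]]
```

View pics/c1.png

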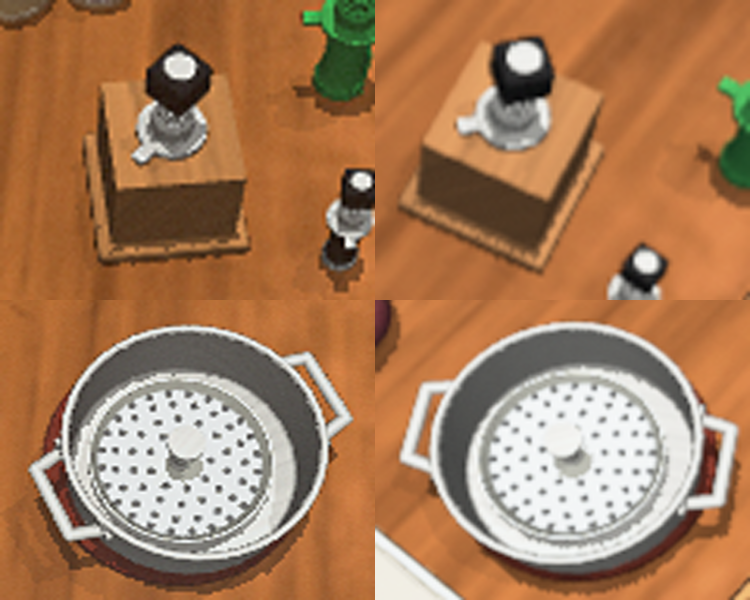

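```bash
python3 - <<'E'
from h import *
C={n:cam(n) for n in ['scene','side']}
def T(a,b): X,e=tri([ray(C['scene'],a),ray(C['side'],b)]); return X.round(4),np.round(e,4)
for (nm,a,b) in [('lug',(146,152),(467,125)),('collar',(171,131),(514,117)),('knobtop',(180,66),(522,52))]:
    A=(320+a[0]/3.75,170+a[1]/3.75); B=(350+(b[0]-375)/3.75,190+b[1]/3.75)
    print(nm,*T(A,B))
A=(310+188/3.125,335+140/2.727);B=(205+191/3.125,330+138/2.727); print('head',*T(A,B))
# collar plane
for n,l,k in [('scene',(358.9,210.5),(365.6,204.9)),('side',(350+92/3.75,190+125/3.75),(350+139/3.75,190+117/3.75))]:
    d=atz(C[n],l,.0725)-atz(C[n],k,.0725); print(n,d.round(4),np.degrees(np.arctan2(d[1],d[0])))
for n,c in C.items():
    for t in ['steamer','lifter']:
      for x in finder.outline_of(n,t)[:3]: print(n,t,x['conf'],np.round(x['extent']))
E
```

```text
lug [ 0.5178 -0.1241  0.0845] [0.0004 0.0004]
collar [ 0.5042 -0.1497  0.0716] [0.0012 0.0012]
knobtop [ 0.5049 -0.1451  0.1402] [0.0018 0.0018]
head [0.4781 0.2392 0.0828] [0.0005 0.0005]
scene [0.0135 0.0158 0.    ] 49.553977857877676
side [0.0167 0.0198 0.    ] 49.848867532761766
scene steamer 0.57 [367. 394.  62.  60.]
scene lifter 0.89 [414. 175.  20.  42.]
scene lifter 0.66 [413. 227.  17.  26.]
scene lifter 0.59 [368. 199.  20.  33.]
side steamer 0.87 [268. 386.  62.  59.]
side lifter 0.86 [459. 218.  26.  43.]
side lifter 0.68 [420. 271.  18.  29.]
side lifter 0.65 [385. 216.  22.  28.]
```

```bash
python3 -m inch '[[[100,-30,-32,0,0,0,0],[100,-38,-40,0,0,0,0],[100,-38,-40,0,0,0,0],[100,-38,-40,0,0,0,0],[100,-38,-40,0,0,0,0],[100,-38,-40,0,0,0,0],[100,-38,-40,0,0,0,0],[100,-38,-40,0,0,0,0]]]'; python3 -m inch '[[[100,-38,-40,0,0,0,0],[100,-38,-40,0,0,0,0],[100,-38,-40,0,0,0,0],[100,-38,-40,0,0,0,0],[100,-38,-40,0,0,0,0],[100,-38,-40,10,0,0,8.4],[100,-30,-30,10,0,0,8.4],[100,0,0,10,0,0,8.4]]]' 60; python3 -m inch '[[[100,0,0,0,0,0,0]]]'
```

```text
time: 4.35
ee_pos: [0.3474, 0.153, 0.2316]
tcp_rot: [180.0, 0.1, 165.2]
wrist_force: [0.7, -0.1, 0.1]
opening: 0.0856
grasp_force: 0.0
time: 5.35
ee_pos: [0.5224, -0.1775, 0.1999]
tcp_rot: [-180.0, -0.1, 139.6]
wrist_force: [-0.8, 0.8, 1.2]
opening: 0.0858
grasp_force: 0.0
time: 5.48
ee_pos: [0.5216, -0.1752, 0.2003]
tcp_rot: [-180.0, -0.1, 140.0]
wrist_force: [-0.5, 0.4, -0.4]
opening: 0.0854
grasp_force: 0.0
```

```bash
python3 - <<'E'
from h import *
c=cam('wrist'); save(c,'w1.png')
m=finder.mark_of('wrist','lifter_knob'); print([(round(x['conf'],2),np.round(x['position'],1),atz(c,x['position'],.119).round(4)) for x in m[:3]])
m=finder.outline_of('wrist','lifter_knob'); print([(round(x['conf'],2),np.round(x['extent'],1)) for x in m[:3]])
E
```

```text
[(0.9, array([129.3, 181.2]), array([ 0.4052, -0.2394,  0.119 ])), (0.82, array([271.3,  54.4]), array([ 0.411 , -0.1171,  0.119 ])), (0.62, array([331.1, 210.9]), array([ 0.5075, -0.1515,  0.119 ]))]
[(0.91, array([332.9, 209.8,  48.2,  54.6])), (0.84, array([271.6,  54.5,  30.4,  30.1])), (0.73, array([137. , 180.2,  72.8,  67.7]))]
```

View pics/w1.png

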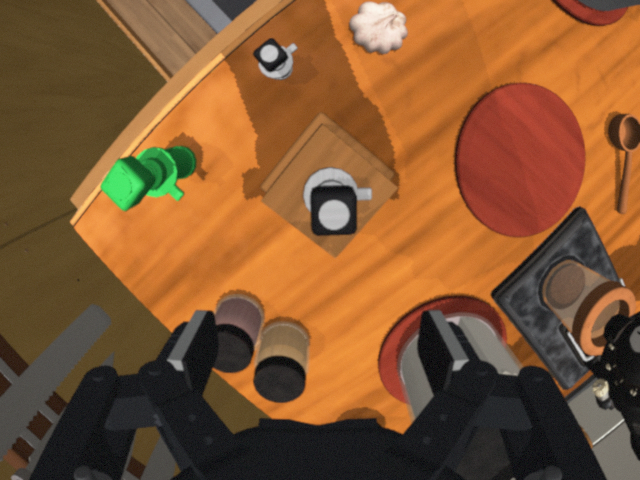

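The wrist view shows the knob top centred at (334,214), the collar at (330,190) and the lug at (365,195) pointing to tool +y. The green and small look-alikes are at (150,178) and (273,57).

```bash
python3 - <<'E'
from h import *
c=cam('wrist'); o=bot.get_obs(); t=np.array(o['ee_pos']); 
from scipy.spatial.transform import Rotation as Ro
T=Ro.from_euler('xyz',o['tcp_rot'],degrees=True).as_matrix()
for n,p,z in [('knob',(334,214),.131),('knobtop net',(332.9,212),.128),('collar',(330,190),.073),('lug',(366,195),.0725)]:
    X=atz(c,p,z); print(n,X.round(4),'tool mm',(T.T@(X-t)*1000).round(1))
for z in (.069,):
  A,B=atz(c,(330,190),.0725),atz(c,(367,195),.0725); d=B-A; print(np.degrees(np.arctan2(d[1],d[0])))
# knob edge orientation: dark top silhouette
g=c['pixels'].max(2)<60; m=np.zeros_like(g); m[180:240,300:365]=g[180:240,300:365]
k,_=cv2.findContours(m.astype(np.uint8),0,2); k=max(k,key=cv2.contourArea); print(cv2.minAreaRect(k), cv2.boundingRect(k))
E
```

```text
knob [ 0.5084 -0.1494  0.131 ] tool mm [26.6 10.5 71.1]
knobtop net [ 0.5077 -0.1495  0.128 ] tool mm [27.1  9.9 74.1]
collar [ 0.5058 -0.1479  0.073 ] tool mm [ 29.6  10.  129.1]
lug [ 0.526  -0.1295  0.0725] tool mm [ 25.9  37.  129.6]
42.83814679452084
((332.0, 209.0), (48.0, 44.0), 90.0) (310, 185, 45, 49)
```

```bash
python3 -m inch '[[[100,27,10,0,0,0,0],[100,0,0,30,0,0,0],[100,0,0,30,0,0,0],[100,0,0,25,0,0,0],[100,0,0,18,0,0,0],[35,0,0,0,0,0,0],[25,0,0,0,0,0,0],[0,0,0,0,0,0,0]]]' 60; python3 -m inch '[[[0,0,0,0,0,0,0],[0,0,0,0,0,0,0],[0,0,0,0,0,0,0]]]'
```

```text
time: 6.68
ee_pos: [0.5083, -0.1501, 0.0995]
tcp_rot: [180.0, 0.1, 140.0]
wrist_force: [-0.3, -0.9, -0.3]
opening: 0.032
grasp_force: 0.0
time: 7.05
ee_pos: [0.5083, -0.1501, 0.0993]
tcp_rot: [180.0, 0.1, 140.0]
wrist_force: [0.1, 0.7, 5.7]
opening: 0.0274
grasp_force: 62.1
```

```bash
python3 -m inch '[[[0,0,0,-4,0,0,0],[0,0,0,-12,0,0,0],[0,0,0,-20,0,0,0],[0,0,0,-25,0,0,0],[0,0,0,-25,0,0,0],[0,0,0,-30,0,0,0],[0,0,0,-20,0,0,0],[0,0,0,0,0,0,0]]]'; python3 - <<'E'
from h import *
cc={}
for n in ['scene','wrist']:
    c=cam(n); cc[n]=c; save(c,n+'2.png')
    for t in ['lifter','lifter_knob','lifter_fork']:
        print(n,t,[(round(x['conf'],2),np.round(x['position'],1)) for x in finder.mark_of(n,t)[:4]])
E
```

```text
time: 8.05
ee_pos: [0.5082, -0.1501, 0.2361]
tcp_rot: [179.9, 0.1, 140.0]
wrist_force: [0.3, -0.0, -2.3]
opening: 0.0269
grasp_force: 61.5
scene lifter [(0.92, array([367.4, 182.7])), (0.72, array([411. , 238.5])), (0.71, array([409.4, 190.3])), (0.68, array([358.5, 221.5]))]
scene lifter_knob [(0.66, array([376.7, 145. ])), (0.63, array([417.3, 163.8])), (0.51, array([415.4, 218.3]))]
scene lifter_fork []
wrist lifter [(0.94, array([318.5, 245.7])), (0.6, array([275.4,  98.2])), (0.59, array([187.8, 185. ])), (0.23, array([496.8, 179.1]))]
wrist lifter_knob [(0.84, array([263.7,  94. ])), (0.73, array([320. , 246.2])), (0.71, array([140.1, 208.2])), (0.7, array([315. , 336.8]))]
wrist lifter_fork [(0.85, array([185.7, 185.2]))]
```

View pics/wrist2.png

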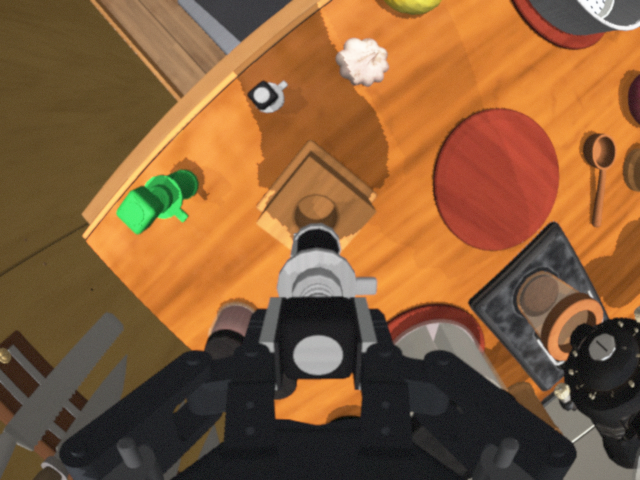

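The lifter hangs upright in the fingers: nose near (318,243), lug to tool +y at (365,286), and the rest is empty. I'll carry it to the pan now.

```bash
python3 - <<'E'
from h import *
o=bot.get_obs(); t=np.array(o['ee_pos'])
for n in ['scene','wrist']:
    c=cam(n); print(n,proj(c,t-[0,0,.0893]).round(1),proj(c,t+[0,0,.02]).round(1))
E
python3 -m inch '[[[0,20,20,0,0,0,0],[0,38,38,0,0,0,0],[0,38,38,0,0,0,0],[0,38,38,0,0,0,0],[0,38,38,0,0,0,0],[0,38,38,0,0,0,0],[0,35.5,35.7,0,0,0,0],[0,0,0,0,0,0,-10]]]'; python3 -m inch '[[[0,0,0,0,0,0,-10],[0,0,0,5,0,0,-10],[0,0,0,7,0,0,-10],[0,0,0,10,0,0,0],[0,0,0,0,0,0,0]]]'
python3 - <<'E'
from h import *
o=bot.get_obs(); t=np.array(o['ee_pos']);print(t)
for n in ['wrist','scene']:
    c=cam(n); save(c,n+'3.png'); print(n,'exp origin',proj(c,t-[0,0,.0893]).round(1), 'exp foot',proj(c,np.array([.478,.2415,.0325])).round(1))
    for t_ in ['lifter','post_foot','steamer']:
        print(t_,[(round(x['conf'],2),np.round(x['position'],1)) for x in finder.mark_of(n,t_)[:4]])
E
```

```text
scene [366.8 183.5] [371.7 147. ]
wrist [316.3 245.7] [315.4 339.8]
time: 9.55
ee_pos: [0.4767, 0.1991, 0.2338]
tcp_rot: [-180.0, -0.0, 150.4]
wrist_force: [0.1, -0.9, -1.8]
opening: 0.027
grasp_force: 61.3
time: 10.18
ee_pos: [0.477, 0.1959, 0.2113]
tcp_rot: [-180.0, -0.1, 179.8]
wrist_force: [-0.1, -0.3, -1.2]
opening: 0.0274
grasp_force: 61.3
[0.47699198 0.1959431  0.21130265]
wrist exp origin [317.1 245.4] exp foot [368.  212.6]
lifter [(0.94, array([316. , 246.2])), (0.69, array([ 43.4, 149.4]))]
post_foot [(0.7, array([369.6, 213.1]))]
steamer [(0.56, array([366.1, 211. ]))]
scene exp origin [373.8 354.8] exp foot [367.6 394.4]
lifter [(0.78, array([378.6, 354.8]))]
post_foot [(0.71, array([368. , 395.7])), (0.41, array([232.3, 370. ]))]
steamer [(0.55, array([363.7, 398.9]))]
```

View pics/wrist3.png

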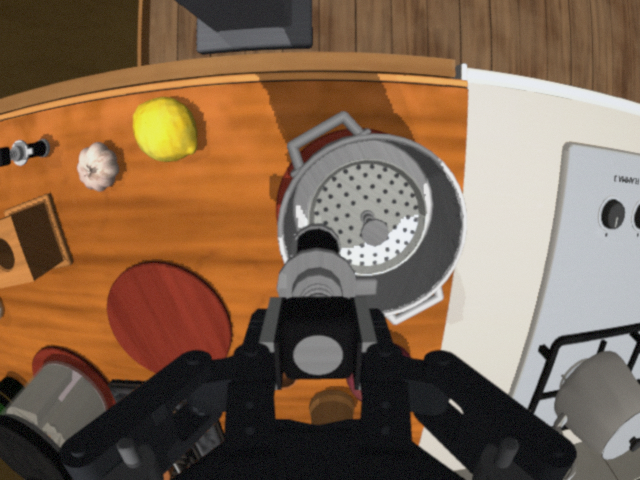

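The head shows at about (375,232) and the foot at (369,213), with the nose beside them at (317,240).

```bash
python3 - <<'E'
from h import *
c=cam('wrist'); s=cam('scene'); d=cam('side')
for n in ['side']:
    m=finder.mark_of(n,'post_foot')[:2]; print([(x['conf'],x['position'],atz(d,x['position'],.0325).round(4)) for x in m])
    print('lifter',[(x['conf'],np.round(x['position'],1)) for x in finder.mark_of(n,'lifter')[:2]],proj(d,np.array(bot.get_obs()['ee_pos'])-[0,0,.0893]))
print('foot w',atz(c,(369.6,213.1),.0325),'s',atz(s,(368,395.7),.0325))
for z in (.065,.07,.075,.08,.085): print(z,atz(c,(375,231),z).round(4))
A=cv2.resize(c['pixels'][195:255,335:415],(640,480),interpolation=2); 
B=cv2.resize(s['pixels'][365:425,330:410],(640,480),interpolation=2); D=cv2.resize(d['pixels'][350:410,230:310],(640,480),interpolation=2)
cv2.imwrite('pics/c3.png',cv2.resize(np.vstack([np.hstack([A,B]),np.hstack([D,D*0])]),(800,600))[:,:,::-1])
E
```

```text
[(0.78, [269.3, 386.0], array([0.4794, 0.2377, 0.0325]))]
lifter [(0.72, array([283.9, 354.1]))] [281.09665848 355.33950235]
foot w [0.47940443 0.24343277 0.0325    ] s [0.47710703 0.24382803 0.0325    ]
0.065 [0.486  0.2438 0.065 ]
0.07 [0.4844 0.243  0.07  ]
0.075 [0.4828 0.2422 0.075 ]
0.08 [0.4813 0.2414 0.08  ]
0.085 [0.4797 0.2405 0.085 ]
```

View pics/c3.png

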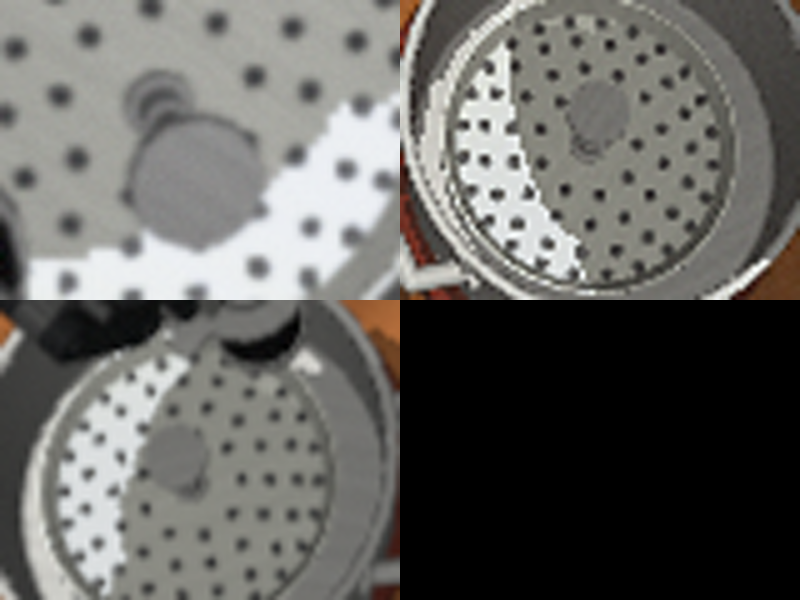

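```bash
python3 - <<'E'
from h import *
c=cam('wrist'); s=cam('scene'); d=cam('side')
r=[ray(c,(374.4,231.6)),ray(s,(369.6,388)),ray(d,(265.6,381.4))]
for rs in (r,r[:2],[r[0],r[2]],r[1:]):
    X,e=tri(rs); print(X.round(4),np.round(e,4))
print(bot.get_obs()['wrist_force'],bot.get_obs()['ee_pos'])
E
```

```text
[0.4793 0.241  0.0818] [0.0017 0.0015 0.0012]
[0.4797 0.2414 0.0823] [0.0015 0.0015]
[0.4785 0.2402 0.0861] [0.0011 0.0011]
[0.4788 0.2406 0.0784] [0.0009 0.0009]
[-0.54628466 -0.28083088 -1.18368121] [0.47738437 0.19608071 0.21227701]
```

```bash
python3 -m inch '[[[0,-2.5,12,0,0,0,0],[0,0,12,8,0,0,0],[0,0,0,12,0,0,0],[0,0,0,8,0,0,0],[0,0,0,0,0,0,0]]]'
python3 - <<'E'
from h import *
t=np.array(bot.get_obs()['ee_pos']); print(t)
c=cam('wrist'); 
print('exp nose',proj(c,t-[0,0,.0893]).round(1),[(round(x['conf'],2),np.round(x['position'],1)) for x in finder.mark_of('wrist','lifter')[:1]])
print('exp head',[proj(c,np.array([.4793,.241,z])).round(1) for z in (.075,.0815,.088)])
A=cv2.resize(c['pixels'][190:290,260:400],(800,571),interpolation=2); cv2.imwrite('pics/c4.png',A[:,:,::-1])
E
```

```text
time: 11.6
ee_pos: [0.4794, 0.2198, 0.1832]
tcp_rot: [-180.0, -0.1, -180.0]
wrist_force: [-0.4, -0.7, -1.7]
opening: 0.0272
grasp_force: 61.3
[0.47939871 0.2197771  0.18324195]
exp nose [317.1 245.4] [(0.78, array([318.8, 249.3]))]
exp head [array([347. , 236.3]), array([347.7, 239.2]), array([348.4, 242.3])]
```

View pics/c4.png

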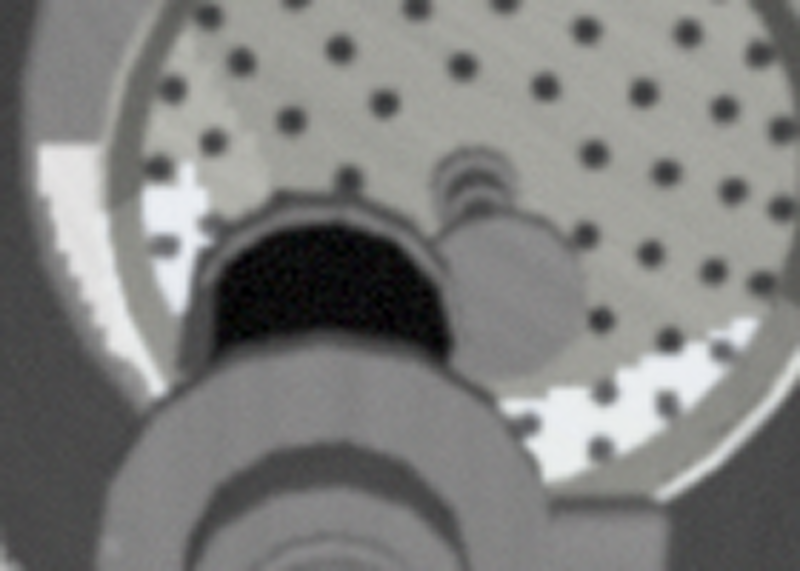

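The view shows the nose (centre about (316,246), near edge at row 224) just left of the head, which is centred at (348,241).

```bash
python3 - <<'E'
from h import *
t=np.array(bot.get_obs()['ee_pos']); c=cam('wrist'); n=t-[0,0,.0893]
a=np.linspace(0,2*np.pi,361)
for z,r in ((0,.016),(.008,.016),(.008,.0125)):
    P=np.array([proj(c,n+[r*np.cos(q),r*np.sin(q),z]) for q in a]); print('nose',z,r,'cols',P[:,0].min().round(1),P[:,0].max().round(1),'toprow',P[:,1].min().round(1))
for z in (.0775,.0815,.0855):
  P=np.array([proj(c,np.array([.4793,.241,z])+[.011*np.cos(q),.011*np.sin(q),0]) for q in a]); print('head',z,P.min(0).round(1),P.max(0).round(1))
  print(' ray',atz(c,(348,241.1),z).round(4))
E
```

```text
nose 0 0.016 cols 292.8 341.2 toprow 221.9
nose 0.008 0.016 cols 292.0 341.9 toprow 225.5
nose 0.008 0.0125 cols 297.4 336.4 toprow 230.8
head 0.0775 [331.3 221.1] [362.4 250.7]
 ray [0.4831 0.2419 0.0775]
head 0.0815 [331.5 222.7] [363.  252.6]
 ray [0.4817 0.2415 0.0815]
head 0.0855 [331.8 224.4] [363.7 254.7]
 ray [0.4803 0.2412 0.0855]
```

```bash
python3 -m inch '[[[0,-0.8,1,3,0,0,0],[0,0,0,2,0,0,0],[0,0,0,0,0,0,0]]]' | grep -E 'pos|force:'; for i in 1; do python3 -m inch '[[[0,0,0,1.5,0,0,0],[0,0,0,0,0,0,0]]]'| grep -E 'pos|force:'; python3 -m inch '[[[0,0,0,1.5,0,0,0],[0,0,0,0,0,0,0]]]'| grep -E 'pos|force:'; done
```

```text
ee_pos: [0.4806, 0.2211, 0.1791]
wrist_force: [0.7, -0.3, -0.8]
grasp_force: 61.3
ee_pos: [0.4806, 0.2211, 0.1777]
wrist_force: [-0.7, 0.3, -1.2]
grasp_force: 61.3
ee_pos: [0.4806, 0.2211, 0.1761]
wrist_force: [0.2, 0.7, -1.9]
grasp_force: 61.3
```

```bash
python3 -m inch '[[[0,0,0,1.5,0,0,0],[0,0,0,0,0,0,0]]]'| grep -E 'pos|t_force:'; python3 -m inch '[[[0,0,0,1.5,0,0,0],[0,0,0,0,0,0,0]]]'| grep -E 'pos|t_force:'; python3 -m inch '[[[0,0,0,1,0,0,0],[0,0,0,0,0,0,0]]]'| grep -E 'pos|t_force:'
```

```text
ee_pos: [0.4806, 0.2211, 0.1746]
wrist_force: [-0.0, 0.1, -0.4]
ee_pos: [0.4806, 0.2211, 0.1731]
wrist_force: [0.9, 0.2, -0.9]
ee_pos: [0.4806, 0.2211, 0.1722]
wrist_force: [0.2, 1.0, -1.9]
```

```bash
python3 -m inch '[[[0,0,0,1,0,0,0],[0,0,0,0,0,0,0]]]'| grep -E 'pos|t_force:'; python3 -m inch '[[[0,0,0,1,0,0,0],[0,0,0,0,0,0,0]]]'| grep -E 'pos|t_force:'; python3 -m inch '[[[0,0,0,1,0,0,0],[0,0,0,0,0,0,0]]]'| grep -E 'pos|t_force:'
```

```text
ee_pos: [0.4807, 0.2211, 0.1714]
wrist_force: [-0.3, -0.1, -1.5]
ee_pos: [0.4809, 0.2212, 0.1711]
wrist_force: [-0.5, -0.4, 6.0]
ee_pos: [0.4809, 0.2211, 0.1702]
wrist_force: [0.2, -0.9, 6.3]
```

```bash
python3 -m inch '[[[0,0,0,1,0,0,0],[0,0,0,1,0,0,0],[0,0,0,1,0,0,0],[0,0,0,1,0,0,0],[0,0,0,0,0,0,0]]]'| grep -E 'pos|t_force:|rot'; python3 -m inch '[[[0,0,0,1,0,0,0],[0,0,0,0.7,0,0,0],[0,0,0,0,0,0,0]]]'| grep -E 'pos|t_force:|rot';  python3 - <<'E'
from h import *
c=cam('wrist'); A=cv2.resize(c['pixels'][200:300,260:400],(800,571),interpolation=2); cv2.imwrite('pics/c5.png',A[:,:,::-1])
E
```

```text
ee_pos: [0.481, 0.2211, 0.1665]
tcp_rot: [180.0, 0.1, -180.0]
wrist_force: [-1.5, -1.3, 6.7]
ee_pos: [0.481, 0.2211, 0.165]
tcp_rot: [180.0, 0.1, -180.0]
wrist_force: [-1.4, -2.4, 9.5]
```

View pics/c5.png

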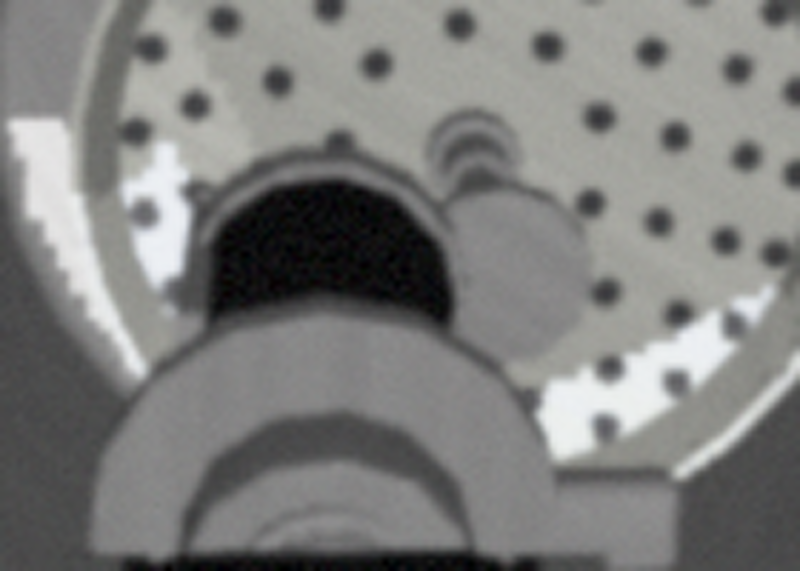

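The fork is out. The head spans about rows 185-362 and columns up to 588 of the crop, and the nose's near edge is at row 147. I'll compare the lateral alignment with a prediction.

```bash
python3 - <<'E'
from h import *
t=np.array(bot.get_obs()['ee_pos']); c=cam('wrist'); zt=.082
a=np.linspace(0,2*np.pi,361)
f=lambda p:(np.array(p)-[260,200])*5.714
for nm,x,y,z,r in (('nose',t[0],t[1],zt,.016),('nosetop',t[0],t[1],zt+.008,.016),('head',t[0],.241,zt,.011),('head+1mm',t[0]+.001,.241,zt,.011),('stemfoot tube',t[0],.241,.0475,.0045)):
    P=np.array([f(proj(c,np.array([x+r*np.cos(q),y+r*np.sin(q),z]))) for q in a]); print(nm,P.min(0).round(),P.max(0).round())
print(t)
E
```

```text
nose [183. 140.] [467. 406.]
nosetop [179. 161.] [471. 434.]
head [404. 183.] [597. 366.]
head+1mm [403. 192.] [597. 374.]
stemfoot tube [445. 149.] [515. 216.]
[0.48103407 0.22112875 0.16500516]
```

```bash
python3 -m inch '[[[0,0.3,2,0,0,0,0],[0,0.3,2,0,0,0,0],[0,0,2,0,0,0,0],[0,0,2,0,0,0,0]]]'| grep -E 'pos|t_force:|rot'; python3 -m inch '[[[0,0,2,0,0,0,0],[0,0,2,0,0,0,0],[0,0,2,0,0,0,0],[0,0,2,0,0,0,0],[0,0,0,0,0,0,0]]]'| grep -E 'pos|t_force:|rot'
```

```text
ee_pos: [0.4807, 0.229, 0.1651]
tcp_rot: [180.0, 0.2, -180.0]
wrist_force: [-0.2, -3.1, 9.6]
ee_pos: [0.4807, 0.2371, 0.1651]
tcp_rot: [180.0, 0.2, -180.0]
wrist_force: [0.9, -1.7, 8.1]
```

```bash
python3 -m inch '[[[0,0,1.5,0,0,0,0],[0,0,0,0,0,0,0]]]'| grep -E 'pos|t_force:'; python3 -m inch '[[[0,0,1,0,0,0,0],[0,0,0,0,0,0,0]]]'| grep -E 'pos|t_force:'; python3 - <<'E'
from h import *
t=np.array(bot.get_obs()['ee_pos']); c=cam('wrist'); A=cv2.resize(c['pixels'][200:300,250:390],(800,571),interpolation=2); cv2.imwrite('pics/c6.png',A[:,:,::-1])
f=lambda p:(np.array(p)-[250,200])*5.714; a=np.linspace(0,2*np.pi,91)
for nm,x,y,z,r in (('nose',t[0],t[1],.082,.016),('head',t[0],.241,.082,.011),('tube',t[0],.241,.0475,.0045)):
    P=np.array([f(proj(c,np.array([x+r*np.cos(q),y+r*np.sin(q),z]))) for q in a]); print(nm,P.min(0).round(),P.max(0).round())
print([(x['conf'],x['position'],atz(c,x['position'],.0325)) for x in finder.mark_of('wrist','post_foot')[:2]],[(x['conf'],x['position']) for x in finder.mark_of('wrist','lifter_fork')[:2]])
E
```

```text
ee_pos: [0.4807, 0.2386, 0.1651]
wrist_force: [-0.1, -1.8, 9.1]
ee_pos: [0.4807, 0.2395, 0.1651]
wrist_force: [0.2, -1.9, 9.3]
nose [241. 139.] [524. 405.]
head [298. 182.] [493. 365.]
tube [359. 148.] [429. 215.]
[(0.64, [318.5, 226.5], array([0.48128284, 0.24070323, 0.0325    ]))] []
```

View pics/c6.png

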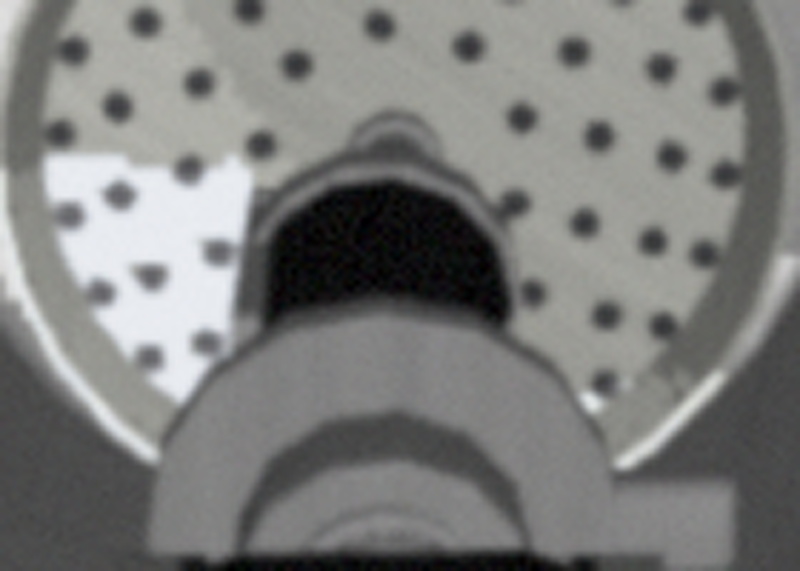

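The post foot shows at column 396 and the nose centre at about 383, so roughly 1.5 mm is left to the stem.

```bash
python3 -m inch '[[[0,0,0.8,0,0,0,0],[0,0,0,0,0,0,0]]]'| grep -E 'pos|t_force:'; python3 -m inch '[[[0,0,0.7,0,0,0,0],[0,0,0,0,0,0,0]]]'| grep -E 'pos|t_force:'; python3 -m inch '[[[0,0,0.5,0,0,0,0],[0,0,0,0,0,0,0]]]'| grep -E 'pos|t_force:'
```

```text
ee_pos: [0.4807, 0.2403, 0.1651]
wrist_force: [-0.1, -1.6, 8.0]
ee_pos: [0.4807, 0.241, 0.1651]
wrist_force: [0.1, -2.3, 8.8]
ee_pos: [0.4807, 0.2415, 0.1651]
wrist_force: [-0.5, -2.3, 9.0]
```

```bash
python3 -m inch '[[[0,0,0.7,0,0,0,0],[0,0,0,0,0,0,0]]]'| grep -E 'pos|t_force:'; python3 - <<'E'
from h import *
c=cam('wrist'); print([(x['conf'],x['position'],atz(c,x['position'],.0325)) for x in finder.mark_of('wrist','post_foot')[:2]])
s=cam('scene'); print([(x['conf'],x['position'],atz(s,x['position'],.0325)) for x in finder.mark_of('scene','post_foot')[:2]])
A=c['pixels'][200:260,290:350]; cv2.imwrite('pics/c7.png',A[:,:,::-1])
g=cv2.cvtColor(A,cv2.COLOR_RGB2GRAY)
E
```

```text
ee_pos: [0.4807, 0.242, 0.1651]
wrist_force: [0.3, -2.7, 9.2]
[(0.94, [313.5, 224.8], array([0.47989743, 0.23933021, 0.0325    ])), (0.48, [109.8, 126.7], array([0.39557038, 0.07467465, 0.0325    ]))]
[(0.63, [367.6, 395.3], array([0.47786355, 0.2431824 , 0.0325    ]))]
```

```bash
python3 - <<'E'
from h import *
s=cam('scene'); a=cv2.imread('pics/scene3.png',0).astype(np.float32); b=cv2.cvtColor(s['pixels'],cv2.COLOR_RGB2GRAY).astype(np.float32)
for y0,y1,x0,x1 in ((398,420,345,390),(390,415,340,360),(395,420,372,395)):
    T=a[y0:y1,x0:x1]; r=cv2.matchTemplate(cv2.resize(b[y0-6:y1+6,x0-6:x1+6],None,fx=8,fy=8,interpolation=2),cv2.resize(T,None,fx=8,fy=8,interpolation=2),5)
    _,v,_,l=cv2.minMaxLoc(r); print(v,np.array(l)/8-6, 'px/mm', np.linalg.norm(proj(s,np.array([.48,.24,.03]))-proj(s,np.array([.48,.25,.03])))/10)
cv2.imwrite('pics/s8.png',cv2.resize(s['pixels'][330:440,310:430],(720,600),interpolation=2)[:,:,::-1])
E
```

```text
0.6129422187805176 [0.    0.125] px/mm 0.5583186694732487
0.6386600732803345 [0. 0.] px/mm 0.5583186694732487
0.44426313042640686 [0.   0.25] px/mm 0.5583186694732487
```

View pics/s8.png

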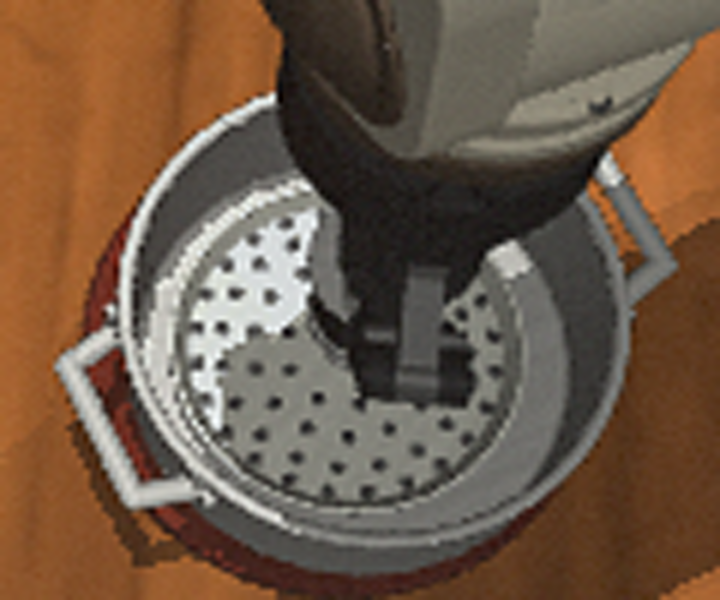

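The insert has stayed put (flow under 0.25 px). I'll nudge on to the stem.

```bash
python3 -m inch '[[[0,0,0.6,0,0,0,0],[0,0,0,0,0,0,0]]]'| grep -E 'pos|t_force:'; python3 -m inch '[[[0,0,0.6,0,0,0,0],[0,0,0,0,0,0,0]]]'| grep -E 'pos|t_force:'
```

```text
ee_pos: [0.4807, 0.2424, 0.1651]
wrist_force: [0.5, -3.7, 10.4]
ee_pos: [0.4806, 0.2429, 0.1651]
wrist_force: [-0.7, -5.4, 9.3]
```

```bash
python3 -m inch '[[[0,0,-0.8,0,0,0,0],[0,0,0,0,0,0,0]]]'| grep -E 'pos|t_force:'; python3 -m inch '[[[0,0,0,-0.8,0,0,0],[0,0,0,-0.7,0,0,0],[0,0,0,-0.7,0,0,0],[0,0,0,0,0,0,0]]]'| grep -E 'pos|t_force:';python3 -m inch '[[[0,0,0,-0.8,0,0,0],[0,0,0,-0.7,0,0,0],[0,0,0,0,0,0,0]]]'| grep -E 'pos|t_force:'; python3 -m inch '[[[0,0,0,-1,0,0,0],[0,0,0,-2,0,0,0],[0,0,0,0,0,0,0]]]'| grep -E 'pos|t_force:'
```

```text
ee_pos: [0.4807, 0.2423, 0.1651]
wrist_force: [-1.3, -3.8, 8.4]
ee_pos: [0.4806, 0.2423, 0.167]
wrist_force: [0.0, -3.8, 7.7]
ee_pos: [0.4802, 0.2426, 0.1673]
wrist_force: [1.1, -3.0, 3.3]
ee_pos: [0.4798, 0.2428, 0.1699]
wrist_force: [0.2, -0.3, -3.8]
```

```bash
python3 -m inch '[[[0,0,0,-4,0,0,0],[0,0,0,-8,0,0,0],[0,0,0,-14,0,0,0],[0,0,0,-16,0,0,0],[0,0,0,-18,0,0,0],[0,0,0,-18,0,0,0],[0,0,0,-14,0,0,0],[0,0,0,-8,0,0,0]]]'; python3 - <<'E'
from h import *
for n in ['scene','wrist']:
    c=cam(n); save(c,n+'9.png')
    print([(n,round(x['conf'],2),np.round(x['position'],1)) for x in finder.mark_of(n,'steamer')[:2]])
    t=np.array(bot.get_obs()['ee_pos']); print('exp',proj(c,t-[0,0,.151]))
E
```

```text
time: 21.25
ee_pos: [0.4802, 0.2428, 0.2715]
tcp_rot: [180.0, 0.1, -180.0]
wrist_force: [0.1, -0.1, -4.4]
opening: 0.0276
grasp_force: 61.1
[('scene', 0.69, array([371.9, 383.3]))]
exp [370.60228029 382.39268063]
[('wrist', 0.59, array([314.3, 218.4]))]
exp [316.8169888  218.78308484]
```

View pics/wrist9.png

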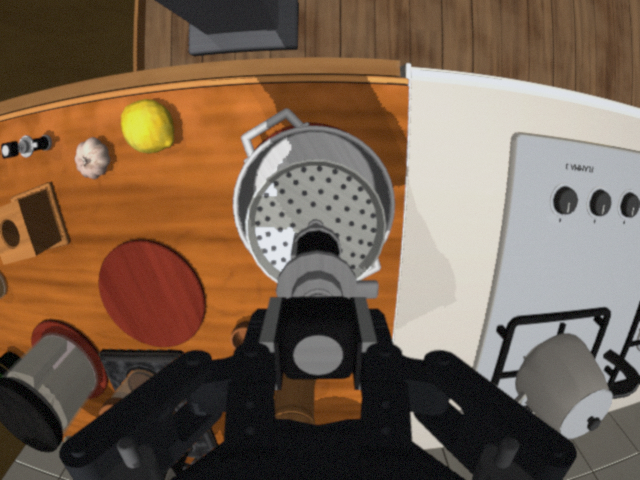

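The insert hangs level and clear of the pan, at about (318,215). I'll move it over to the mat.

```bash
python3 -m inch '[[[0,-6,-10,0,0,0,0],[0,-14,-24,0,0,0,0],[0,-18,-30,0,0,0,0],[0,-18,-30,0,0,0,0],[0,-18,-30,0,0,0,0],[0,-18,-30,0,0,0,0],[0,-18,-30,0,0,0,0],[0,-14,-24,0,0,0,0]]]'|grep -E 'pos|rot|t_force|time'; python3 -m inch '[[[0,-6.6,-10,10,0,0,0],[0,-2,-3.8,20,0,0,0],[0,0,0,25,0,0,0],[0,0,0,20,0,0,0],[0,0,0,8,0,0,0],[0,0,0,0,0,0,0]]]'
python3 - <<'E'
from h import *
for n in ['scene','side','wrist']:
    c=cam(n); save(c,n+'10.png'); t=np.array(bot.get_obs()['ee_pos'])
    for x in finder.mark_of(n,'steamer')[:1]: print(n,round(x['conf'],2),np.round(x['position'],1),atz(c,x['position'],t[2]-.151).round(4),'exp',proj(c,t-[0,0,.151]))
    for x in finder.mark_of(n,'free_mat')[:1]: print(n,round(x['conf'],2),np.round(x['position'],1),atz(c,x['position'],0).round(4))
E
```

```text
time: 22.45
ee_pos: [0.6047, 0.0326, 0.2695]
tcp_rot: [-180.0, -0.1, 180.0]
wrist_force: [0.3, 0.6, -4.6]
time: 23.2
ee_pos: [0.6123, 0.0211, 0.1868]
tcp_rot: [180.0, -0.1, -180.0]
wrist_force: [0.7, -0.4, -3.4]
opening: 0.0272
grasp_force: 61.0
scene 0.88 [306.7 279.1] [0.613  0.0225 0.0367] exp [306.91478809 278.4849113 ]
scene 0.94 [306.2 289.3] [0.6143 0.0285 0.    ]
side 0.79 [293.4 259. ] [0.6095 0.0206 0.0373] exp [291.88014215 258.15473257]
side 0.66 [290.6 262.7] [0.6223 0.0185 0.    ]
wrist 0.81 [318.2 218.2] [0.612  0.0219 0.0369] exp [316.98910196 219.39930977]
```

View pics/wrist10.png

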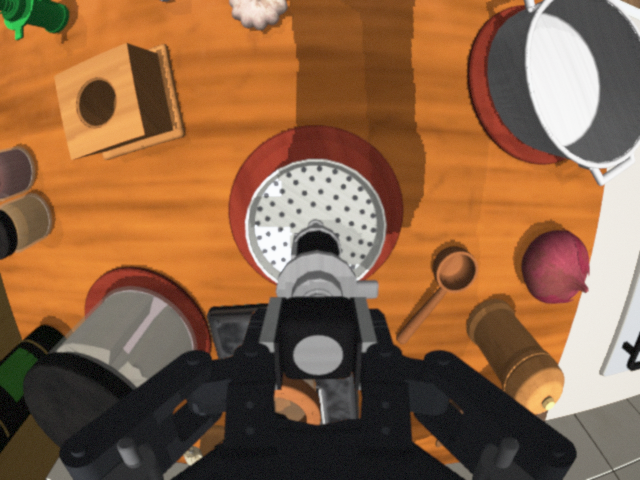

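The insert sits centred over the red mat at (316,220). I'll lower it gently.

```bash
python3 -m inch '[[[0,0,0,6,0,0,0],[0,0,0,7,0,0,0],[0,0,0,5,0,0,0],[0,0,0,2,0,0,0],[0,0,0,0,0,0,0]]]'|grep -E 'pos|rot|t_force'; python3 -m inch '[[[0,0,0,1,0,0,0],[0,0,0,1,0,0,0],[0,0,0,0,0,0,0]]]'|grep -E 'pos|rot|t_force'; python3 -m inch '[[[0,0,0,1,0,0,0],[0,0,0,0,0,0,0]]]'|grep -E 'pos|t_force'
```

```text
ee_pos: [0.6127, 0.021, 0.1671]
tcp_rot: [180.0, -0.0, -180.0]
wrist_force: [0.7, -0.0, -4.0]
ee_pos: [0.6128, 0.021, 0.1653]
tcp_rot: [-180.0, 0.0, -180.0]
wrist_force: [0.5, -0.7, -4.5]
ee_pos: [0.6127, 0.021, 0.1642]
wrist_force: [0.9, 0.1, -4.3]
```

```bash
python3 -m inch '[[[0,0,0,0.7,0,0,0],[0,0,0,0,0,0,0]]]'|grep -E 'pos|t_force';python3 -m inch '[[[0,0,0,0.6,0,0,0],[0,0,0,0,0,0,0]]]'|grep -E 'pos|t_force'
```

```text
ee_pos: [0.6128, 0.021, 0.1636]
wrist_force: [-0.6, 0.5, -4.6]
ee_pos: [0.6129, 0.0209, 0.1634]
wrist_force: [-0.4, -1.2, -1.2]
```

```bash
python3 -m inch '[[[0,0,0,0.5,0,0,0],[0,0,0,0,0,0,0]]]'|grep -E 'pos|t_force'
```

```text
ee_pos: [0.613, 0.0208, 0.1632]
wrist_force: [0.5, -1.1, 3.5]
```

```bash
python3 -m inch '[[[0,0,0,-0.3,0,0,0],[0,0,0,0,0,0,0],[45,0,0,0,0,0,0],[60,0,0,0,0,0,0],[70,0,0,0,0,0,0],[70,0,0,0,0,0,0],[70,0,0,0,0,0,0]]]' 20; python3 -m inch '[[[70,0,0,-10,0,0,0],[70,0,0,-25,0,0,0],[70,0,0,-40,0,0,0],[70,0,0,-40,0,0,0],[70,0,0,-10,0,0,0],[70,0,0,0,0,0,0],[70,0,0,0,0,0,0]]]'
python3 - <<'E'
from h import *
for n in ['scene','side','wrist']:
    c=cam(n); save(c,n+'11.png')
    for t in ('steamer','lifter','lifter_knob'):
        for x in finder.mark_of(n,t)[:3]: print(n,t,round(x['conf'],2),np.round(x['position'],1),'exp',proj(c,np.array([.613,.021,{'steamer':.012,'lifter':.078,'lifter_knob':.183}[t]])).round(1))
a=cv2.imread('pics/wrist11.png'); b=cv2.imread('pics/scene11.png')[150:450,200:440]
cv2.imwrite('pics/f11.png',np.hstack([cv2.resize(a,(440,330)),cv2.resize(b,(264,330))]))
E
```

```text
time: 26.52
ee_pos: [0.6127, 0.021, 0.1627]
tcp_rot: [180.0, -0.0, -180.0]
wrist_force: [0.1, -0.2, -0.2]
opening: 0.0595
grasp_force: 0.0
time: 27.4
ee_pos: [0.6125, 0.021, 0.2863]
tcp_rot: [-180.0, -0.1, -180.0]
wrist_force: [0.2, 0.3, -0.6]
opening: 0.0599
grasp_force: 0.0
scene steamer 0.7 [411.6 311.9] exp [307.  283.7]
scene steamer 0.54 [398.2 273.6] exp [307.  283.7]
scene lifter 0.81 [309.3 268. ] exp [306.3 269.1]
scene lifter 0.81 [409.2 189.5] exp [306.3 269.1]
scene lifter 0.65 [412.1 236.1] exp [306.3 269.1]
scene lifter_knob 0.68 [307.6 240.2] exp [305.  242.1]
scene lifter_knob 0.66 [414.3 164.4] exp [305.  242.1]
scene lifter_knob 0.51 [415.4 217.7] exp [305.  242.1]
side steamer 0.59 [295.9 261.6] exp [292.8 263.6]
side lifter 0.82 [294.6 249.1] exp [290.5 248.9]
side lifter 0.67 [415.  280.6] exp [290.5 248.9]
side lifter 0.59 [450.7 233.1] exp [290.5 248.9]
side lifter_knob 0.85 [463.  209.6] exp [286.3 221.5]
side lifter_knob 0.79 [284.9 221.2] exp [286.3 221.5]
side lifter_knob 0.43 [417.  262.2] exp [286.3 221.5]
wrist steamer 0.67 [317.5 189.2] exp [317.2 190.3]
wrist lifter 0.88 [317.7 205.9] exp [317.2 203.6]
wrist lifter 0.85 [199.8  15.6] exp [317.2 203.6]
wrist lifter 0.75 [105.4  36.5] exp [317.2 203.6]
wrist lifter_knob 0.8 [316.4 238.6] exp [317.  238.3]
wrist lifter_knob 0.69 [51.8 18.7] exp [317.  238.3]
wrist lifter_knob 0.55 [496.6  85.6] exp [317.  238.3]
```

View pics/f11.png

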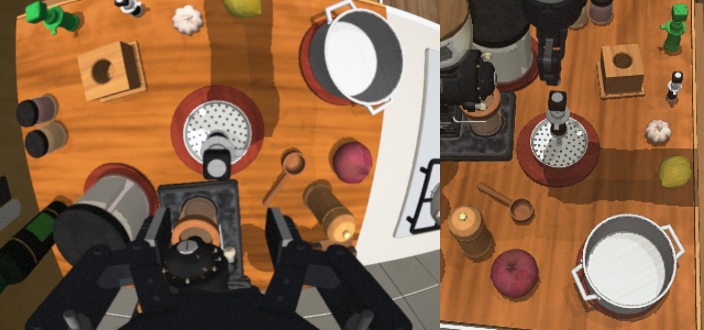

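The insert stands upright on the mat with the lifter upright on its post, in the middle at crop (217,133). The gripper is clear and the pan and bystanders are unmoved.

```bash
python3 -c "from workcell import bot; print(bot.job_done())"
```

```text
the job is handed in; nothing more can be done
None
```

The steamer insert now stands upright in the middle of the empty cork mat with the lifter clipped on its post, and the job was handed in at about 28 s; I have not been shown the verdict.

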